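# Chock the roller, then drop the ramp stop

## Robot

A 7-joint arm with a two-finger parallel gripper is mounted at the origin on the work surface. World frame = base frame: x ahead of the robot, y to its left, z up, the work surface at z = 0. Lengths are in m, angles in degrees, forces in N, time in s.
With the tool pointing down it reaches from about 0.425 to 0.875 m from the base axis. Payload 4.7 kg.
Tool frame: the origin (TCP) lies midway between the tips of the shut fingers; the grasp point (between the pads) lies 19 mm behind it; z points along the fingers, x is the direction in which the jaws open and shut, and the axes are right-handed (so a half turn about z gives the same grasp; the last joint's range is limited). The gripper opens to 87 mm and grips with 3 to 60 N. Pads are 19 mm wide; open, the fingers measure 117 mm over their backs; the gripper's body (75 mm by 190 mm) begins 51 mm behind the grasp point.
Start: joints at [66.182, 18.392, -4.016, 83.108, 1.295, 78.541, -3.26], TCP at [0.271, -0.591, 0.223] pointing down, gripper open.
Joint ranges: [-163.93, 163.93], [-17.29, 119.83], [-79.2, 71.16], [3.27, 140.29], [-89.18, 269.18], [5.43, 117.66], [-154.24, 154.24]. Speed limits (degrees/s): [147.25, 147.25, 180, 180, 180, 180, 180].

## Interface

Orientations are given as [roll, pitch, yaw] about the fixed x, y, z axes, in that order (R = Rz(yaw) Ry(pitch) Rx(roll)).
In Python, from cell import telemetry, optics, env gives the robot as it stands.
- The arm moves only by the tool arm_command, never from a script. Its arguments are lists of equal length, an entry for each row: "translation": the shift along the tool's x, y, z in cm, a list of three; "twist": the turn about the tool's z in degrees. In form: {"translation": [[x, y, z], ...], "twist": [twist, ...]}. A call has 1 to 10 rows; each row shifts and turns the pose as measured when the row begins, along the tool's axes as they then stand; what a row does not reach is not made up. A row lasts 1/8 s, in which the tool goes at most 62.5 mm and 10.7 degrees, less where a joint would pass 70% of its speed; a pose out of reach is approached as far as the arm can. A call is refused whole if a number of a shift passes 6.25 or a number of a turn 10.7, either way. A call with a gripper value outside its range is refused whole. "grip" is the opening in per cent of the stroke, from 0 (shut) to 100 (fully open), set as the call begins (left out, the last holds). The fingers move at their own pace and stop on an object; "force" is the grip in N (left out, the last holds). Time passes only in rows, so rows that do not move let the fingers close. It gives the time, the measured TCP pose, the force and the opening at its end, in the units of the state.
- telemetry.get_obs(): the state, without advancing time (a new reading comes with each control period).
- optics.read_camera(name): name is "scene" or "top"; returns a dict with "img" (400x640x3 uint8, blue, green, red), "fx", "fy", "cx", "cy" (pixels), "dist" ([k1, k2, p1, p2, k3] as OpenCV has them; the pictures are not rectified), "extrinsics" (4x4, takes a point from camera to world coordinates). Camera axes: x right, y up, looking along -z (the intrinsics and any distortion apply to the point x, -y, -z); pixel columns grow to the right and rows downward; lengths in m; the calibration is good to about 2 mm. A picture is of the moment at which its call begins. There is no depth.
- env.sign_off(): hands the job in, once; it reports no verdict.
The state is a dict: "time_s": time; "qpos": joint angles; "joint_velocities": joint speeds; "effort": joint torques, N m; "tool_pos": TCP position; "tool_rot": TCP orientation; "force": force on the tool from outside, world axes, zero at the start; "wrist_torque": the same for the moment, N m; "grip_width": finger opening in m.
Only numpy, scipy, OpenCV 4.12 (cv2) and the standard library are available. Lean on these libraries where they do the work, as an engineer would, in place of code of your own. Each camera call takes 0.05 s, during which the arm holds its last target. There are 200 camera calls.

## Task

The two red stop blades that hold the black roller on the sloping ramp have to come down, and the roller must stay where it is. Stand the yellow chock on the ramp on the downhill side of the roller, midway between the two blades, with its sloping rubber face snug against the roller, and let go of it; only then turn the orange knob sunk in the grey well clockwise all the way to its end stop. Leave the roller resting quietly against the chock, and leave the motor and bottle where they are.

Things in the scene. Friction and masses are not known exactly. Their poses are not given: they have to be found in the camera images.
- fixture: Black base plate (300 x 400 x 12 mm) carrying the ramp and the knob well, fixed to the bench. Origin at bench level under the middle of the ramp; x points uphill (level), away from the robot give or take 15 degrees, y to the left. The plate spans x -150 to +150, y -140 to +260 mm.
- deck: Bare aluminium ramp deck, 280 mm along the slope (x), 240 mm wide (y). Origin on its top surface at the middle, 60 mm above the bench, over the fixture's origin. x points up the slope, which rises 0.12 rad, z is normal to the surface. A blue lip 12 mm high closes the uphill edge; the downhill edge is open. Friction about 0.6.
- roller: Black rubber roller, steel ends, yellow middle band, 60 mm diameter, 180 mm long, about 0.5 kg. Origin at its centre; y along its axis, x and z turn as it rolls. Lies across the deck, axis 30 mm above the surface at deck x = +50 mm, up to 12 mm off the middle in y, leaning on the red blades; with them down and nothing else holding it, it rolls off the ramp.
- chock_mid (a point): Middle of the tall block of the loose yellow chock, 31 mm over its underside: grip it across its 44 mm width (y). x points to the thin end, z up. About 0.18 kg, 90 mm long. The tall block is 36 mm long, 62 mm high; ahead of it a step 34 mm high. Standing on the deck with the rubber face just touching the roller, this point is 88 mm down the slope from the roller's axis.
- chock_toe (a point): Tip of the chock's thin end, 72 mm ahead (+x) of chock_mid, on its underside. From here (4 mm high) the black rubber face slopes up at 45 degrees towards the block, to 34 mm high. Axes as chock_mid's. It reaches in under the roller, so the chock must be set down short and slid up. Touching the roller, this point is 16 mm down the slope from the roller's axis.
- chock: The same chock; origin at the centre of its underside, 27 mm ahead of (+x) and 31 mm below chock_mid, same axes.
- stop_top (a point): Point midway between the tops of the two red stop blades, each 12 mm (x) by 20 mm (y), centred 75 mm either side in y, standing 14 mm out of the deck at first; the clear gap between them is 130 mm. Axes as the deck's.
- stop (a joint): How far the blades have gone down, in m: 0 up, 0.014 flush with the deck, 0.018 fully down. Driven by the knob only, in proportion.
- knob (a joint): Angle of the orange knob in rad, 0 at the start (its bar then lies along the fixture's x axis, white mark uphill), growing clockwise seen from above to the end stop at 1.4. The blades come flush at 1.09. Friction 0.05 N m; it stays where it is left.
- knob_grip (a point): Point on the knob's vertical axis at which to grip, 10 mm below the top of its orange bar, 48 mm above the bench, at fixture x -50, y +190 mm. Axes turn with the knob: x along the bar, z up. The bar is 44 mm long, 16 mm thick, 34 mm high; grip it across its thickness. Under it lies a disc 38 mm across.
- well_rim (a point): Centre of the mouth of the round well round the knob, 62 mm above the bench, on the knob's axis. The well is 90 mm across and 44 mm deep, in a grey block 125 mm square. The knob's bar ends 4 mm below this rim; the well's floor is 18 mm above the bench, the disc under the bar 26 mm.
- motor: Bystander: black and silver stepper motor standing on the bench, 57 mm square, 62 mm high plus a 20 mm shaft on top. Origin at the centre of its underside.
- bottle: Bystander: white bottle with a red cap, 56 mm across, 150 mm tall. Origin at the centre of its underside.
Not all that is in view belongs to the job. Of the things that look like the chock, take the one that is farthest to the robot's left at the start.

How it is judged:
By the outcome, as a careful person would: the job done as asked, in the order asked, and still so for the second after the job is handed in, with the robot touching nothing.
It also fails if it takes over 64 s, if anything falls off the work surface, if the arm or the gripper's body presses on something with over 40 N, if the wrist force passes 120 N, or if a joint passes its speed limit or range.

## Working session

There is one attempt and no reset: what is moved stays moved. The work goes in short steps, Python scripts to look and compute and a tool call to move; the robot and the scene stay as the last step left them, time stands still between calls to the robot, and variables do not carry over. Pictures are saved under pics/ and viewed, about 8 in all and at most 12, crops included, and the job is handed in when it is done.

Besides the shell and the picture viewer there is one more tool, called as name([rows], argument=value, ...), one row to a line, values as JSON. arm_command: Moves the arm, as the interface text tells. Its arguments: {"type":"object","properties":{"translation":{"type":"array","items":{"type":"array","items":{"type":"number"}}},"twist":{"type":"array","items":{"type":"number"}},"grip":{"type":"number"},"force":{"type":"number"}},"required":["translation","twist"]}

```bash
mkdir -p pics; ls; python3 - <<'E'
from cell import telemetry, optics
import cv2,json
for n in("scene","top"):
    c=optics.read_camera(n); cv2.imwrite(f"pics/{n}0.png",c["img"])
    print(n,{k:(v.tolist() if hasattr(v,'tolist') else v) for k,v in c.items() if k!="img"})
print(telemetry.get_obs())
E
```

```text
pics
scene {'fx': 454.33913182962607, 'fy': 454.33913182962607, 'cx': 329.7326179132327, 'cy': 197.72910228950943, 'dist': [-0.12327736805905289, 0.0, 0.0, 0.0, 0.0], 'extrinsics': [[0.7972537293411859, -0.378238717624225, 0.4704486832180027, 1.1235954922562368], [0.6035564441115914, 0.4861808019847392, -0.6319397491476917, -1.075306614244921], [0.010300962233804303, 0.7877586561069689, 0.6158978729510276, 0.9391130277516708], [0.0, 0.0, 0.0, 1.0]]}
top {'fx': 519.164611096677, 'fy': 519.164611096677, 'cx': 321.4874586684749, 'cy': 198.76466978995916, 'dist': [-0.17222309689370777, 0.0, 0.0, 0.0, 0.0], 'extrinsics': [[-0.0011806822793142538, 0.9847340811915805, -0.17406146997290595, 0.20644127681403043], [-0.9999103153265319, -0.003484614957980673, -0.012931309376477287, -0.23106572586945956], [-0.013340438259325137, 0.17403059155897893, 0.9846498798601871, 1.832576428542741], [0.0, 0.0, 0.0, 1.0]]}
{'time_s': 0.1, 'qpos': array([66.18253263, 18.43430092, -4.01493639, 83.16726604,  1.29701317,
       78.5408314 , -3.26170851]), 'joint_velocities': array([-0.01176293, -0.19668522, -0.08023221, -0.13181321,  0.00388094,
        0.04030352, -0.04708747]), 'effort': array([ 3.78900904e-05, -4.92572272e+01, -4.05554362e-01, -3.13398278e+01,
       -6.41616527e-02,  3.94417474e-02,  1.17800323e-04]), 'tool_pos': array([ 0.27057782, -0.59046792,  0.22158227]), 'tool_rot': array([ 1.79992406e+02,  9.70578095e-02, -6.53748304e+01]), 'force': array([ 0.4601878 , -0.54533175,  0.62113069]), 'wrist_torque': array([ 0.01431743, -0.01228823,  0.02660929]), 'grip_width': 0.08711971741134444}
```

View pics/top0.png

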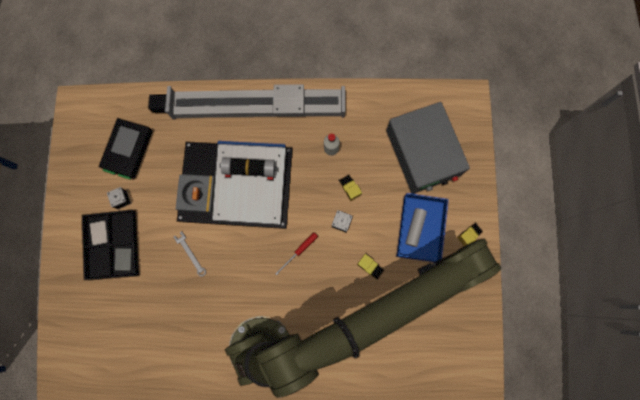

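View pics/scene0.png

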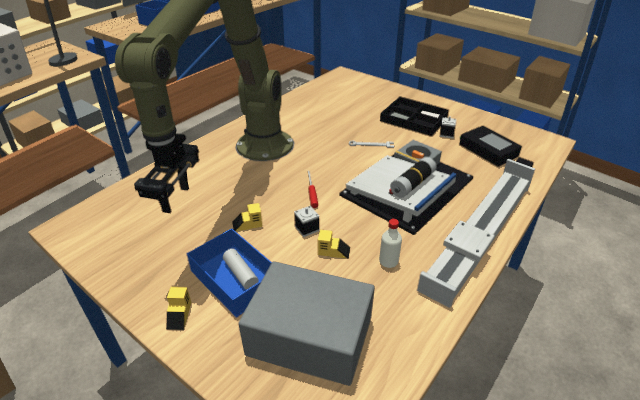

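Top view: fixture at about (235,185), with the knob at (195,193). The chocks are at (350,187), (370,265) and (470,235); the leftmost is the one at (350,187), near the bottle (331,143) and motor (342,221). I'll crop in on these.

```bash
cat > h.py <<'E'
import numpy as np, cv2
from cell import telemetry, optics
def ray(c,uv):
    K=np.array([[c["fx"],0,c["cx"]],[0,c["fy"],c["cy"]],[0,0,1]])
    p=cv2.undistortPoints(np.array(uv,float).reshape(-1,1,2),K,np.array(c["dist"]))[:,0]
    d=np.c_[p[:,0],-p[:,1],-np.ones(len(p))]
    E=np.array(c["extrinsics"]); return E[:3,3],d@E[:3,:3].T
def at_z(c,uv,z):
    o,d=ray(c,uv); return o+d*((np.broadcast_to(z,len(d))-o[2])/d[:,2])[:,None]
def proj(c,P):
    E=np.array(c["extrinsics"]); q=(np.atleast_2d(P)-E[:3,3])@E[:3,:3]
    q=q*[1,-1,-1]
    K=np.array([[c["fx"],0,c["cx"]],[0,c["fy"],c["cy"]],[0,0,1]])
    return cv2.projectPoints(q,np.zeros(3),np.zeros(3),K,np.array(c["dist"]))[0][:,0]
def crop(c,x0,y0,x1,y1,s,name,marks=()):
    im=cv2.resize(c["img"][y0:y1,x0:x1],None,fx=s,fy=s,interpolation=cv2.INTER_CUBIC)
    st=10
    for x in range((x0//20+1)*20,x1,20): cv2.line(im,((x-x0)*s,0),((x-x0)*s,6),(0,255,0),1); cv2.putText(im,str(x),((x-x0)*s+2,14),0,.35,(0,255,0),1)
    for y in range((y0//20+1)*20,y1,20): cv2.line(im,(0,(y-y0)*s),(6,(y-y0)*s),(0,255,0),1); cv2.putText(im,str(y),(8,(y-y0)*s+4),0,.35,(0,255,0),1)
    for u,v in marks: cv2.circle(im,(int((u+.5-x0)*s),int((v+.5-y0)*s)),3,(255,0,255),1)
    cv2.imwrite("pics/"+name,im)
E
python3 - <<'E'
from h import *
c=optics.read_camera("top"); crop(c,170,130,370,240,4,"t1.png")
c=optics.read_camera("scene"); crop(c,300,130,480,270,4,"s1.png")
E
```

```text
(no output)
```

View pics/t1.png

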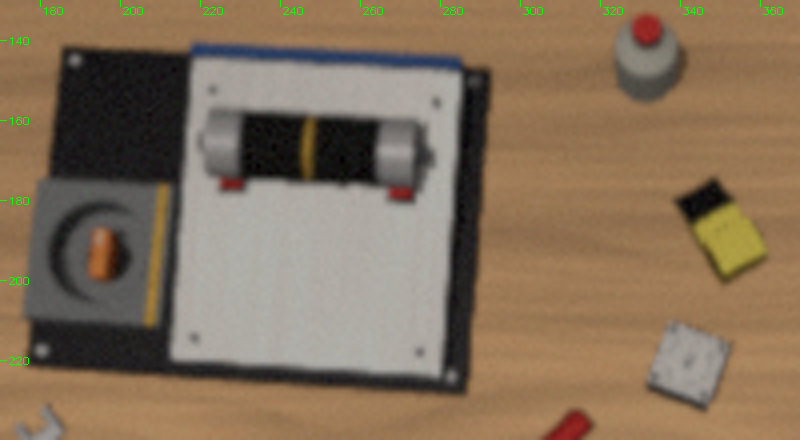

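View pics/s1.png

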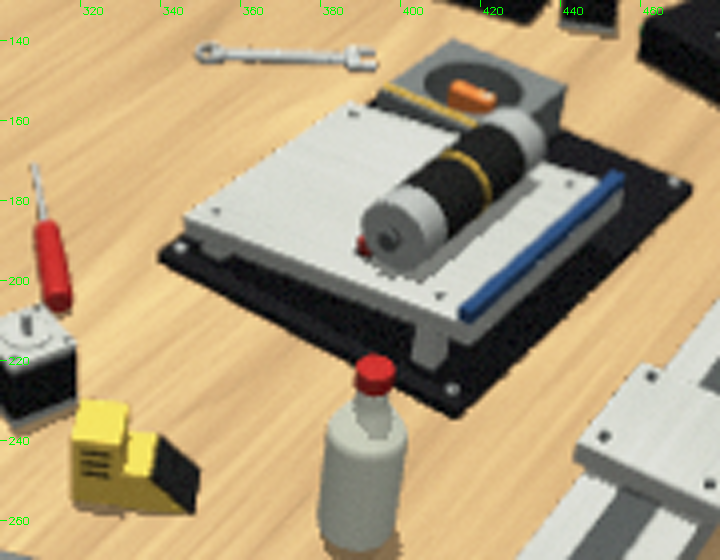

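The crops show everything I need. The chock's toe points up-left in the top view (black toe at about (345,178), block at (354,192)), and the knob bar is at (195,193). Next I'll fit the fixture and chock poses from labelled corners in both cameras.

```bash
cat > fit.py <<'E'
from h import *
from scipy.optimize import least_squares
T=optics.read_camera("top");S=optics.read_camera("scene")
a=.12; deck=lambda x,y,z:(x*np.cos(a)-z*np.sin(a),y,60+x*np.sin(a)+z*np.cos(a))
def full(l,x0,y0): return [(p,((u+.5)/4-.5+x0,(v+.5)/4-.5+y0)) for p,(u,v) in l]
ft=full([((150,260,12),(64,47)),((150,-140,12),(490,69)),((-150,-140,12),(466,392)),((-150,260,12),(28,363)),
 (deck(-140,120,0),(170,358)),(deck(-140,-120,0),(442,377)),(deck(140,120,12),(192,43)),(deck(140,-120,12),(463,57)),
 ((12.5,252.5,62),(40,178)),((12.5,127.5,62),(173,183)),((-112.5,127.5,62),(155,327)),((-112.5,252.5,62),(25,318))],170,130)
fs=full([((150,260,12),(691,188)),((150,-140,12),(457,417)),((-150,-140,12),(160,257)),(deck(-140,-120,0),(183,217)),(deck(-140,120,0),(352,101)),
 (deck(140,-120,12),(464,320)),(deck(140,120,12),(624,172))],300,130)
ct=full([((-18,22,62),(725,283)),((-18,-22,62),(767,250)),((72,22,4),(675,198)),((72,-22,4),(715,178))],170,130)
cs=full([((-18,-22,62),(73,437)),((18,-22,62),(124,445)),((18,22,62),(129,405)),((-18,22,62),(80,400)),((42,-22,34),(153,466)),((42,22,34),(160,434)),((72,22,4),(200,473)),((72,-22,0),(195,515)),((-18,-22,0),(73,502))],300,130)
def fit(t,s,x0,name):
    def w(q,l):
        P=np.array([p for p,_ in l])/1000; c,s_=np.cos(q[2]),np.sin(q[2])
        return np.c_[q[0]+c*P[:,0]-s_*P[:,1],q[1]+s_*P[:,0]+c*P[:,1],P[:,2]]
    f=lambda q:np.r_[(proj(T,w(q,t))-[u for _,u in t]).ravel(),(proj(S,w(q,s))-[u for _,u in s]).ravel()]
    r=least_squares(f,x0,loss="soft_l1"); e=f(r.x).reshape(-1,2)
    print(name,r.x[:2].round(4),np.degrees(r.x[2]).round(2));print(e.round(1).tolist()); return r.x
F=fit(ft,fs,[.65,0,0],"fixture"); C=fit(ct,cs,[.6,-.3,.5],"chock")
# roller band height: axis
np.save("F.npy",F);np.save("C.npy",C)
c,s=np.cos(F[2]),np.sin(F[2]); W=lambda p:np.array([F[0]+(c*p[0]-s*p[1])/1000,F[1]+(s*p[0]+c*p[1])/1000,p[2]/1000])
print("chock target mid",W(deck(-38,0,31)),"roller",W(deck(50,0,30)),"knob",W((-50,190,48)))
for n,p in (("roller ends",[(203,140),(425,153)]),):
    g=at_z(T,[((u+.5)/4-.5+170,(v+.5)/4-.5+130) for u,v in p],W(deck(50,0,30))[2]); d=(g[:,:2]-F[:2]);print(n,d@[c,s],d@[-s,c])
E
python3 fit.py
```

```text
fixture [0.5811 0.0465] -3.84
[[-0.1, -0.6], [0.7, -0.3], [0.3, 0.9], [-0.5, 0.6], [0.4, 0.3], [0.1, 0.0], [0.2, -0.4], [0.0, -0.2], [-0.3, -0.1], [0.7, 0.7], [1.6, -0.3], [-0.5, -0.4], [1.5, -0.7], [0.2, -1.4], [-1.0, -1.3], [-0.1, -0.1], [-0.8, -0.0], [1.8, -1.5], [0.4, 1.1]]
chock [ 0.5458 -0.3203] 29.07
[[0.1, -1.7], [0.6, 0.4], [-0.5, 0.9], [0.1, 0.0], [-0.6, 0.6], [-0.6, -0.1], [0.3, -0.5], [0.1, -0.6], [0.4, 2.7], [0.6, 0.2], [0.4, -1.1], [0.0, 0.0], [-0.4, -0.1]]
chock target mid [0.53974128 0.04929063 0.086228  ] roller [0.62703199 0.04343529 0.09576987] knob [0.54391463 0.23943766 0.048     ]
roller ends [0.04745359 0.04743754] [ 0.09964828 -0.09481028]
```

Both fits are good: residuals are about 1 px, and the roller comes out at deck x≈48 against the 50 given. Moving above the chock (tool x along the chock's y, yaw −61°).

```bash
cat > go.py <<'E'
import sys,numpy as np
from cell import telemetry
o=telemetry.get_obs(); x,y,z,yaw=map(float,sys.argv[1:5])
t=np.radians(o["tool_rot"][2]); d=np.array([x,y,z])-o["tool_pos"]
print("pos",o["tool_pos"].round(4),"rot",o["tool_rot"].round(1),"F",o["force"].round(1),"w",round(o["grip_width"],4),"t",o["time_s"],"q",o["qpos"].round(0))
print("shift cm",(100*np.array([np.cos(t)*d[0]+np.sin(t)*d[1],np.sin(t)*d[0]-np.cos(t)*d[1],-d[2]])).round(2),"twist",round(-((yaw-o["tool_rot"][2]+180)%360-180),1))
E
python3 go.py 0.546 -0.320 0.15 -60.9
```

```text
pos [ 0.2708 -0.5907  0.2222] rot [180.    0.  -65.4] F [ 0.  -0.2  0. ] w 0.0872 t 0.3 q [66. 18. -4. 83.  1. 79. -3.]
shift cm [-13.14 -36.3    7.22] twist -4.5
```

arm_command([
  [-1.5,-4.5,0],
  [-1.5,-4.5,0],
  [-1.5,-4.5,0],
  [-1.5,-4.5,0],
  [-1.5,-4.5,0],
  [-1.5,-4.5,0],
  [-1.5,-4.5,0],
  [-1.5,-4.5,0],
], twist=[0,0,0,0,0,0,0,-4.5], grip=100)

```text
time_s: 1.3
tool_pos: [0.552, -0.3304, 0.2209]
tool_rot: [179.8, -0.1, -61.5]
force: [0.6, -0.0, -0.0]
grip_width: 0.0868
```

```bash
python3 go.py 0.546 -0.320 0.10 -60.9
```

```text
pos [ 0.552  -0.3304  0.2209] rot [ 1.798e+02 -1.000e-01 -6.150e+01] F [ 0.6 -0.  -0. ] w 0.0868 t 1.3 q [ 41.  18. -16.  84.   5.  79. -37.]
shift cm [-1.2   0.04 12.09] twist -0.6
```

arm_command([
  [-0.6,0,3],
  [-0.6,0,4],
  [0,0,5],
  [0,0,4],
  [0,0,1],
  [0,0,0],
], twist=[-0.6,0,0,0,0,0])

```text
time_s: 2.05
tool_pos: [0.5526, -0.3136, 0.0486]
tool_rot: [-179.9, -0.2, -60.2]
force: [0.4, -0.6, 0.8]
grip_width: 0.0868
```

```bash
python3 go.py 0.546 -0.320 0.013 -60.9; python3 - <<'E'
from h import *
c=optics.read_camera("scene"); crop(c,280,170,400,290,5,"s2.png")
E
```

```text
pos [ 0.5526 -0.3136  0.0486] rot [-179.9   -0.2  -60.2] F [ 0.4 -0.6  0.8] w 0.0868 t 2.05 q [ 40.  25. -16.  96.   8.  60. -39.]
shift cm [0.22 0.89 3.56] twist 0.7
```

View pics/s2.png

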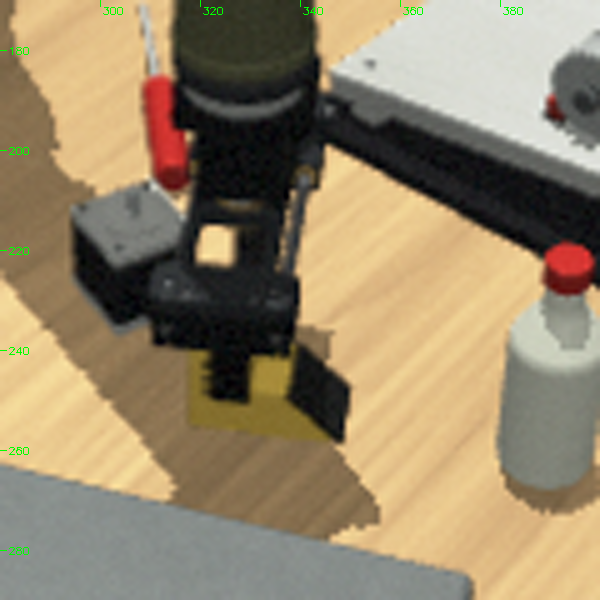

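The picture shows the fingers astride the chock, the near one at about (326,245) and slightly ahead of the block's middle, as the numbers also say. The motor (322,215) is clear. I'll correct, descend and grip.

arm_command([
  [0.2,0.9,0],
  [0,0,1.8],
  [0,0,1.6],
  [0,0,0],
], twist=[0.7,0,0,0])

```text
time_s: 2.6
tool_pos: [0.5478, -0.3227, 0.017]
tool_rot: [-179.7, -0.6, -61.0]
force: [-0.5, -1.0, -1.0]
grip_width: 0.0867
```

arm_command([
  [0,0,0],
  [0,0,0],
  [0,0,0],
  [0,0,0],
  [0,0,0],
  [0,0,0],
], twist=[0,0,0,0,0,0], grip=0, force=20)

```text
time_s: 3.35
tool_pos: [0.5486, -0.3223, 0.0178]
tool_rot: [-179.6, -0.6, -61.0]
force: [-0.1, -0.3, -0.1]
grip_width: 0.0443
```

```bash
python3 go.py 0.546 -0.320 0.013 -60.9
```

```text
pos [ 0.5486 -0.3223  0.0178] rot [-179.6   -0.6  -61. ] F [-0.1 -0.3 -0.1] w 0.0443 t 3.35 q [ 40.  27. -15.  97.   8.  56. -39.]
shift cm [-0.33  0.12  0.48] twist -0.1
```

Gripped: opening is 44.3 mm, as expected. Lift and carry.

arm_command([
  [0,0,-4],
  [0,0,-6],
  [0,0,-5],
  [0,0,0],
], twist=[0,0,0,0])

```text
time_s: 3.85
tool_pos: [0.5453, -0.3208, 0.1691]
tool_rot: [-179.8, -0.4, -61.0]
force: [0.5, 0.0, -3.0]
grip_width: 0.0435
```

```bash
python3 go.py 0.509 0.051 0.17 -93.84
```

```text
pos [ 0.5453 -0.3208  0.1691] rot [-179.8   -0.4  -61. ] F [ 0.5  0.  -3. ] w 0.0435 t 3.85 q [ 41.  18. -16.  90.   5.  72. -37.]
shift cm [-34.27 -14.87  -0.09] twist 32.9
```

arm_command([
  [-3.5,-1.5,0],
  [-3.5,-1.5,0],
  [-3.5,-1.5,0],
  [-3.5,-1.5,0],
  [-3.5,-1.5,0],
  [-3.5,-1.5,0],
  [-3.5,-1.5,0],
  [-3.5,-1.5,0],
  [-3.5,-1.5,0],
  [-2,-0.8,0],
], twist=[0,0,0,0,0,0,0,0,0,0])

```text
time_s: 5.1
tool_pos: [0.4967, 0.0507, 0.1518]
tool_rot: [179.2, 0.5, -61.3]
force: [0.6, -0.8, -1.6]
grip_width: 0.044
```

arm_command([
  [0,0,0],
  [0,0,0],
  [0,0,0],
  [0,0,0],
  [0,0,0],
  [0,0,0],
], twist=[8,8,8,6,3,0])

```text
time_s: 5.85
tool_pos: [0.4891, 0.0531, 0.142]
tool_rot: [178.1, -0.1, -95.0]
force: [0.2, -0.5, -3.0]
grip_width: 0.0438
```

```bash
python3 go.py 0.509 0.051 0.10 -93.84
```

```text
pos [0.4891 0.0531 0.142 ] rot [ 1.781e+02 -1.000e-01 -9.500e+01] F [ 0.2 -0.5 -3. ] w 0.0438 t 5.85 q [  19.    6.  -30.  109.    3.   68. -106.]
shift cm [ 0.04 -2.    4.2 ] twist -1.1
```

arm_command([
  [0,-1,1],
  [0,-1,1.5],
  [0,0,1],
  [0,0,0],
], twist=[-1.1,0,0,0])

```text
time_s: 6.35
tool_pos: [0.5078, 0.0511, 0.1018]
tool_rot: [177.9, -0.1, -93.6]
force: [-0.4, 0.7, -2.0]
grip_width: 0.0439
```

```bash
python3 go.py 0.509 0.0513 0.08 -93.84;  python3 - <<'E'
from h import *
c=optics.read_camera("scene"); crop(c,320,110,480,250,5,"s3.png")
E
```

```text
pos [0.5078 0.0511 0.1018] rot [ 1.779e+02 -1.000e-01 -9.360e+01] F [-0.4  0.7 -2. ] w 0.0439 t 6.35 q [  19.   11.  -30.  108.    5.   64. -107.]
shift cm [-0.03 -0.12  2.18] twist 0.2
```

View pics/s3.png

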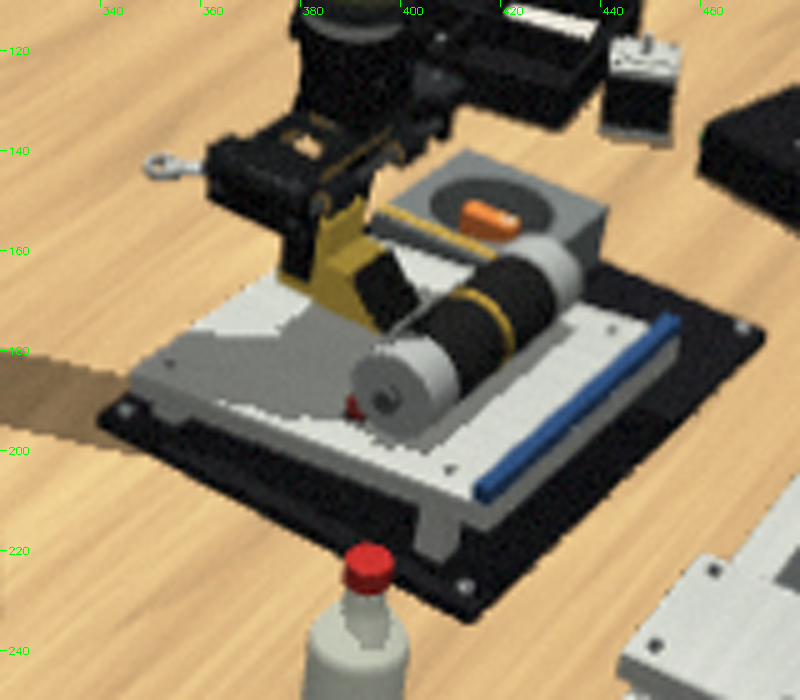

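The chock is held above the deck with its toe facing the roller, between the blades. Lowering gently with a lighter grip so it can pivot onto the slope.

arm_command([
  [0,0,1],
  [0,0,0.5],
  [0,0,0.3],
  [0,0,0.3],
], twist=[0.2,0,0,0], force=8)

```text
time_s: 6.9
tool_pos: [0.508, 0.0511, 0.0812]
tool_rot: [178.1, -0.1, -93.8]
force: [0.5, -1.1, -1.5]
grip_width: 0.0436
```

arm_command([
  [0,0,0.3],
  [0,0,0.3],
  [0,0,0.3],
], twist=[0,0,0])

```text
time_s: 7.28
tool_pos: [0.5071, 0.0514, 0.0725]
tool_rot: [178.0, -0.1, -93.8]
force: [-1.9, 1.0, 1.7]
grip_width: 0.0439
```

arm_command([
  [0,0,0.2],
  [0,0,0.2],
  [0,0,0.1],
], twist=[0,0,0])

```text
time_s: 7.65
tool_pos: [0.5068, 0.0515, 0.0683]
tool_rot: [178.0, -0.1, -93.8]
force: [-5.2, -1.3, 10.1]
grip_width: 0.0439
```

arm_command([
  [0,0,0],
  [0,0,0],
  [0,0,0],
], twist=[0,0,0], grip=65)

```text
time_s: 8.02
tool_pos: [0.5085, 0.0513, 0.0685]
tool_rot: [178.2, -0.1, -93.8]
force: [0.1, 0.6, 0.0]
grip_width: 0.056
```

```bash
python3 go.py 0.5397 0.0493 0.08 -93.84
```

```text
pos [0.5085 0.0513 0.0685] rot [ 1.782e+02 -1.000e-01 -9.380e+01] F [0.1 0.6 0. ] w 0.056 t 8.025 q [  18.   13.  -29.  110.    7.   60. -108.]
shift cm [-0.   -3.13 -1.15] twist 0.0
```

arm_command([
  [0,0,0],
  [0,0,0],
  [0,0,0],
], twist=[0,0,0], grip=0, force=10)

```text
time_s: 8.4
tool_pos: [0.5087, 0.0513, 0.0683]
tool_rot: [178.2, -0.1, -93.8]
force: [-0.8, 0.0, 0.5]
grip_width: 0.0439
```

arm_command([
  [0,-0.5,-0.07],
  [0,-0.5,-0.07],
  [0,-0.5,-0.07],
  [0,-0.4,-0.06],
  [0,-0.3,-0.05],
  [0,0,0],
], twist=[0,0,0,0,0,0])

```text
time_s: 9.15
tool_pos: [0.5309, 0.0501, 0.0711]
tool_rot: [178.0, -0.1, -93.8]
force: [-2.2, -0.1, 1.4]
grip_width: 0.0439
```

```bash
python3 go.py 0.5397 0.0493 0.0725 -93.84
```

```text
pos [0.5309 0.0501 0.0711] rot [ 1.78e+02 -1.00e-01 -9.38e+01] F [-2.2 -0.1  1.4] w 0.0439 t 9.15 q [  18.   15.  -29.  107.    8.   62. -108.]
shift cm [ 0.02 -0.88 -0.14] twist 0.1
```

arm_command([
  [0,-0.3,-0.04],
  [0,-0.3,-0.04],
  [0,0,0],
], twist=[0,0,0])

```text
time_s: 9.52
tool_pos: [0.5371, 0.0497, 0.0718]
tool_rot: [178.0, -0.1, -93.8]
force: [-0.6, -0.1, 2.3]
grip_width: 0.0438
```

arm_command([
  [0,-0.2,-0.03],
], twist=[0])

```text
time_s: 9.65
tool_pos: [0.5389, 0.0496, 0.0721]
tool_rot: [178.0, -0.1, -93.8]
force: [-3.0, 0.4, 3.4]
grip_width: 0.0439
```

arm_command([
  [0,-0.2,-0.03],
], twist=[0])

```text
time_s: 9.78
tool_pos: [0.5409, 0.0495, 0.0723]
tool_rot: [178.0, -0.1, -93.8]
force: [-3.5, -0.0, 4.4]
grip_width: 0.044
```

arm_command([
  [0,-0.15,-0.07],
], twist=[0])

```text
time_s: 9.9
tool_pos: [0.5424, 0.0493, 0.0726]
tool_rot: [177.9, -0.1, -93.8]
force: [-2.5, 0.4, 0.4]
grip_width: 0.0438
```

arm_command([
  [0,-0.15,-0.04],
], twist=[0])

```text
time_s: 10.02
tool_pos: [0.543, 0.0493, 0.0727]
tool_rot: [177.8, -0.1, -93.8]
force: [-6.6, 0.1, 5.4]
grip_width: 0.0436
```

```bash
python3 go.py 0.5397 0.0493 0.0725 -93.84; python3 - <<'E'
from h import *
c=optics.read_camera("scene"); crop(c,370,140,450,220,8,"s4.png")
E
```

```text
pos [0.543  0.0493 0.0727] rot [ 1.778e+02 -1.000e-01 -9.380e+01] F [-6.6  0.1  5.4] w 0.0436 t 10.025 q [  17.   17.  -29.  105.    9.   62. -108.]
shift cm [0.02 0.33 0.02] twist 0.1
```

View pics/s4.png

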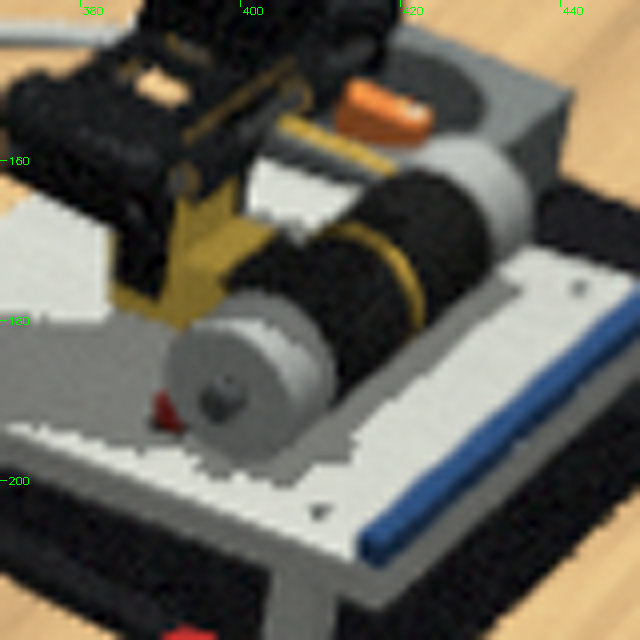

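The rubber face looks against the roller, and Fx jumped to −6.6 N as the motion stalled. I'll check that the roller itself hasn't shifted by registering it against the first picture.

```bash
cat > reg.py <<'E'
from h import *
a=cv2.imread("pics/scene0.png"); b=optics.read_camera("scene")["img"]
def reg(x0,y0,x1,y1,n):
    A=cv2.resize(cv2.cvtColor(a,6)[y0:y1,x0:x1],None,fx=8,fy=8,interpolation=2); B=cv2.resize(cv2.cvtColor(b,6)[y0-4:y1+4,x0-4:x1+4],None,fx=8,fy=8,interpolation=2)
    r=cv2.matchTemplate(B,A,cv2.TM_CCOEFF_NORMED); _,m,_,l=cv2.minMaxLoc(r); print(n,(l[0]-32)/8,(l[1]-32)/8,"px score",round(m,3))
reg(394,176,414,198,"roller near end"); reg(408,160,424,182,"band"); reg(400,196,425,215,"deck ref")
reg(395,215,405,265,"bottle");reg(300,205,320,235,"motor")
E
python3 reg.py
```

```text
roller near end 0.25 0.625 px score 0.833
band 0.25 0.125 px score 0.962
deck ref 0.0 0.125 px score 0.986
bottle 0.0 0.0 px score 0.999
motor 0.0 0.0 px score 0.997
```

Roller essentially unmoved (under 0.6 px, partly shadow). Release and retreat upwards.

arm_command([
  [0,0,0],
  [0,0,0],
  [0,0,0],
  [0,0,0],
], twist=[0,0,0,0], grip=75)

```text
time_s: 10.62
tool_pos: [0.5463, 0.0488, 0.073]
tool_rot: [178.2, -0.1, -93.8]
force: [-0.2, -0.3, -0.8]
grip_width: 0.0649
```

arm_command([
  [0,0,-2],
  [0,0,-4],
  [0,0,-5],
  [0,0,-4],
  [0,0,0],
], twist=[0,0,0,0,0])

```text
time_s: 11.25
tool_pos: [0.5522, 0.0493, 0.2336]
tool_rot: [178.5, -0.1, -93.8]
force: [0.7, 0.2, 0.1]
grip_width: 0.0655
```

```bash
python3 go.py 0.544 0.239 0.20 86.16
```

```text
pos [0.5522 0.0493 0.2336] rot [ 1.785e+02 -1.000e-01 -9.380e+01] F [0.7 0.2 0.1] w 0.0655 t 11.25 q [  19.    9.  -30.   94.    4.   79. -105.]
shift cm [-18.87   2.06   3.36] twist -179.9
```

arm_command([
  [-4.8,0.5,0],
  [-4.8,0.5,0],
  [-4.8,0.5,0],
  [-4.5,0.5,0],
  [0,0,0],
  [0,0,0],
  [0,0,0],
  [0,0,0],
  [0,0,0],
  [0,0,0],
], twist=[0,0,0,0,-10.5,-10.5,-10.5,-10.5,-10.5,-10.5])

```text
time_s: 12.5
tool_pos: [0.5422, 0.2446, 0.2359]
tool_rot: [179.2, 1.2, -29.8]
force: [-0.5, -0.6, -0.5]
grip_width: 0.0651
```

arm_command([
  [0,0,0],
  [0,0,0],
  [0,0,0],
  [0,0,0],
  [0,0,0],
  [0,0,0],
  [0,0,0],
  [0,0,0],
  [0,0,0],
  [0,0,0],
], twist=[-10.5,-10.5,-10.5,-10.5,-10.5,-10.5,-10.5,-10.5,-10.5,-10.5])

```text
time_s: 13.75
tool_pos: [0.5393, 0.2428, 0.236]
tool_rot: [-178.5, 0.6, 77.6]
force: [-0.3, -0.8, 0.4]
grip_width: 0.0655
```

```bash
python3 go.py 0.544 0.239 0.12 86.16; python3 - <<'E'
from h import *
for n in ("top","scene"):
    globals()[n]=optics.read_camera(n); cv2.imwrite(f"pics/{n}5.png",globals()[n]["img"])
crop(scene,350,130,450,230,6,"s5.png")
crop(top,170,130,300,230,6,"t5.png")
E
python3 reg.py
```

```text
pos [0.5393 0.2428 0.236 ] rot [-178.5    0.6   77.6] F [-0.3 -0.8  0.4] w 0.0655 t 13.75 q [ 23.  23. -64.  88.  20.  84.  36.]
shift cm [-0.27  0.54 11.6 ] twist -8.6
roller near end 0.625 0.375 px score 0.927
band 0.25 0.0 px score 0.923
deck ref 0.125 0.0 px score 0.995
bottle 0.0 0.0 px score 0.999
motor 0.0 0.0 px score 0.997
```

View pics/s5.png

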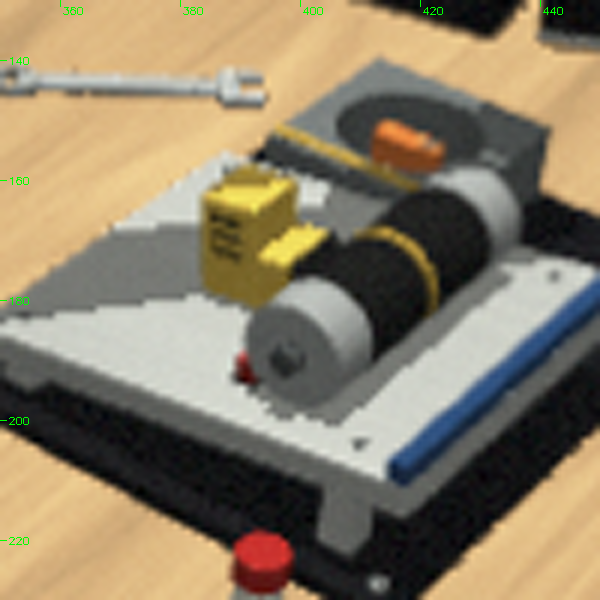

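The chock stands free with its face against the roller; blades are still up and the bottle and motor haven't moved. Now the knob: check its measured position against the fit.

arm_command([
  [-0.3,0.5,3],
  [0,0,3],
], twist=[-8.6,0], grip=50)

```text
time_s: 14.15
tool_pos: [0.5435, 0.2392, 0.177]
tool_rot: [-178.6, 0.3, 85.5]
force: [0.4, -0.2, -0.6]
grip_width: 0.0525
```

```bash
python3 - <<'E'
from h import *
a=cv2.imread("pics/top0.png");c=optics.read_camera("top")
def blob(im,c,w):
    x0,y0,x1,y1=w
    h=cv2.cvtColor(im[y0:y1,x0:x1],40); m=(h[...,0]>4)&(h[...,0]<22)&(h[...,1]>140)&(h[...,2]>90)
    v,u=np.nonzero(m); r=cv2.minAreaRect(np.c_[u+x0,v+y0].astype(np.float32)); print(len(u),r); return at_z(c,[(u.mean()+x0,v.mean()+y0)],.055)
print(blob(a,c,(182,178,206,206)))
s=optics.read_camera("scene"); print(blob(cv2.imread("pics/scene0.png"),s,(405,145,427,160)))
E
python3 go.py 0.544 0.239 0.045 86.16
```

```text
44 ((194.77027893066406, 193.37838745117188), (4.274373531341553, 11.343530654907227), 9.462322235107422)
[[0.53926034 0.23924378 0.055     ]]
72 ((417.5, 154.0), (8.0, 11.0), 90.0)
[[0.54225522 0.23116049 0.055     ]]
pos [0.5413 0.2385 0.1749] rot [-178.3    0.4   85.5] F [ 0.2 -1.1 -0.3] w 0.0469 t 14.25 q [ 23.  27. -64.  92.  23.  78.  42.]
shift cm [ 0.07  0.27 12.99] twist -0.7
```

arm_command([
  [0.1,0.2,4],
  [0,0,4],
  [0,0,1.5],
  [0,0,0],
], twist=[-0.7,0,0,0], grip=38)

```text
time_s: 14.75
tool_pos: [0.5436, 0.2402, 0.0828]
tool_rot: [-178.7, 0.3, 85.7]
force: [0.0, -0.1, -0.1]
grip_width: 0.033
```

```bash
python3 go.py 0.5437 0.239 0.035 86.16
```

```text
pos [0.5436 0.2402 0.0828] rot [-178.7    0.3   85.7] F [ 0.  -0.1 -0.1] w 0.033 t 14.75 q [ 20.  32. -60.  98.  28.  69.  39.]
shift cm [-0.12  0.02  4.78] twist -0.4
```

arm_command([
  [-0.1,0,1.5],
  [0,0,1.5],
  [0,0,1.2],
  [0,0,0.4],
  [0,0,0],
], twist=[-0.4,0,0,0,0])

```text
time_s: 15.38
tool_pos: [0.5446, 0.24, 0.0371]
tool_rot: [-178.9, 0.2, 86.0]
force: [0.1, 0.4, -0.3]
grip_width: 0.0333
```

```bash
python3 go.py 0.5437 0.239 0.033 86.16;  python3 - <<'E'
from h import *
c=optics.read_camera("top"); A=c["img"]; s=optics.read_camera("scene")
crop(s,370,110,450,190,7,"s6.png")
E
```

```text
pos [0.5446 0.24   0.0371] rot [-178.9    0.2   86. ] F [ 0.1  0.4 -0.3] w 0.0333 t 15.375 q [ 19.  34. -58. 100.  31.  65.  37.]
shift cm [-0.11 -0.09  0.41] twist -0.1
```

View pics/s6.png

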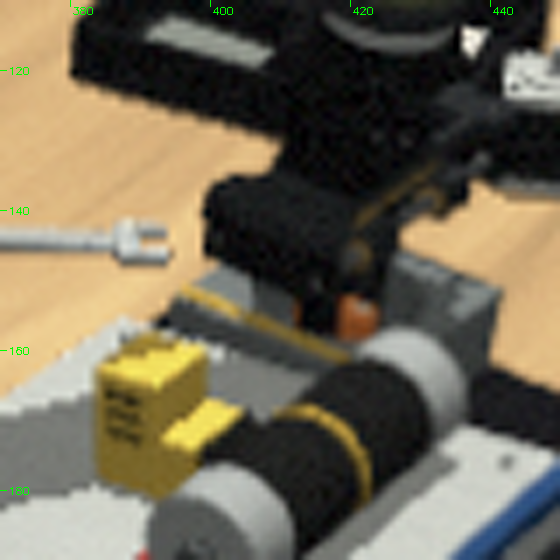

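The fingers straddle the orange bar at about (417,155) with no contact force. Lower 5 mm and grip.

arm_command([
  [-0.1,0,0.5],
  [0,0,0],
], twist=[0,0])

```text
time_s: 15.72
tool_pos: [0.5451, 0.2392, 0.0329]
tool_rot: [-179.0, 0.2, 86.0]
force: [0.4, -0.9, 0.2]
grip_width: 0.0329
```

arm_command([
  [0,0,0],
  [0,0,0],
  [0,0,0],
  [0,0,0],
], twist=[0,0,0,0], grip=0, force=15)

```text
time_s: 16.23
tool_pos: [0.5453, 0.2391, 0.0332]
tool_rot: [-179.0, 0.2, 86.0]
force: [-0.2, -0.4, -0.4]
grip_width: 0.016
```

arm_command([
  [0,0,0],
  [0,0,0],
  [0,0,0],
  [0,0,0],
], twist=[5,5,5,5])

```text
time_s: 16.73
tool_pos: [0.5452, 0.2385, 0.0332]
tool_rot: [-179.2, 0.6, 65.4]
force: [-0.1, -0.3, -0.0]
grip_width: 0.0159
```

```bash
python3 go.py 0.5437 0.239 0.033 6; python3 -c "
from cell import telemetry;print(telemetry.get_obs()['wrist_torque'])"
```

```text
pos [0.5452 0.2385 0.0332] rot [-179.2    0.6   65.4] F [-0.1 -0.3 -0. ] w 0.0159 t 16.725 q [ 16.  32. -53. 100.  28.  63.  19.]
shift cm [-0.02 -0.16  0.02] twist 59.4
[ 0.07162619 -0.15121615 -0.02323772]
```

Turning smoothly; keep going.

arm_command([
  [0,0,0],
  [0,0,0],
  [0,0,0],
  [0,0,0],
  [0,0,0],
  [0,0,0],
], twist=[6,6,6,6,6,0])

```text
time_s: 17.48
tool_pos: [0.5446, 0.2376, 0.0332]
tool_rot: [-179.6, 1.0, 34.5]
force: [0.1, -0.8, -0.3]
grip_width: 0.0163
```

arm_command([
  [0,0,0],
  [0,0,0],
  [0,0,0],
  [0,0,0],
], twist=[6,6,6,3])

```text
time_s: 17.98
tool_pos: [0.5439, 0.2373, 0.0332]
tool_rot: [179.9, 1.2, 13.4]
force: [-1.7, -2.1, 0.4]
grip_width: 0.0163
```

```bash
python3 go.py 0.5437 0.239 0.033 6; python3 -c "
from cell import telemetry;print(telemetry.get_obs()['wrist_torque'])"; python3 reg.py
```

```text
pos [0.5439 0.2373 0.0332] rot [179.9   1.2  13.4] F [-1.7 -2.1  0.4] w 0.0163 t 17.975 q [  9.  28. -43. 101.  21.  61. -28.]
shift cm [ 0.02 -0.17  0.02] twist 7.4
[ 0.02165793 -0.21528524  0.03353848]
roller near end 0.625 0.375 px score 0.927
band 0.25 0.0 px score 0.923
deck ref 0.125 0.0 px score 0.995
bottle 0.0 0.0 px score 0.999
motor 0.0 0.0 px score 0.997
```

Roller unchanged with the blades past flush. On to the end stop, watching torque.

arm_command([
  [0,0,0],
  [0,0,0],
  [0,0,0],
  [0,0,0],
], twist=[3,3,3,3])

```text
time_s: 18.52
tool_pos: [0.5435, 0.2376, 0.0332]
tool_rot: [179.7, 1.1, 1.7]
force: [-0.2, 0.3, -0.6]
grip_width: 0.0169
```

```bash
python3 go.py 0.5437 0.239 0.033 6; python3 -c "
from cell import telemetry;print(telemetry.get_obs()['wrist_torque'])"
```

```text
pos [0.5435 0.2376 0.0332] rot [179.7   1.1   1.7] F [-0.2  0.3 -0.6] w 0.0169 t 18.525 q [  7.  27. -41. 101.  20.  61. -39.]
shift cm [ 0.02 -0.14  0.02] twist -4.3
[ 0.12357284 -0.21391847  0.44855194]
```

Torque rose to 0.45 N m with the tool 4° past the nominal end (grip starting to slip), so the knob is on its stop. Release and retreat.

arm_command([
  [0,0,0],
  [0,0,0],
  [0,0,0],
], twist=[0,0,0], grip=38)

```text
time_s: 18.9
tool_pos: [0.5435, 0.2381, 0.0332]
tool_rot: [179.7, 1.1, 2.0]
force: [0.5, 0.2, 0.2]
grip_width: 0.0317
```

arm_command([
  [0,0,-2],
  [0,0,-3],
  [0,0,-5],
  [0,0,-5],
  [0,0,-5],
  [0,5,0],
  [0,5,0],
  [0,0,0],
  [0,0,0],
], twist=[0,0,0,0,0,0,0,0,0])

```text
time_s: 20.02
tool_pos: [0.5524, 0.1407, 0.253]
tool_rot: [179.9, 0.4, 2.5]
force: [-0.0, 1.3, -0.2]
grip_width: 0.0329
```

```bash
python3 go.py 0.5437 0.239 0.2 6; python3 reg.py; python3 - <<'E'
from h import *
s=optics.read_camera("scene");t=optics.read_camera("top"); crop(s,350,130,450,230,4,"s7.png"); crop(t,175,130,275,230,4,"t7.png")
cv2.imwrite("pics/f7.png",np.hstack([cv2.imread("pics/s7.png"),cv2.imread("pics/t7.png")]))
E
```

```text
pos [0.5524 0.1407 0.253 ] rot [179.9   0.4   2.5] F [-0.   1.3 -0.2] w 0.0329 t 20.025 q [ 21.  12. -43.  91.   8.  81. -21.]
shift cm [-0.43 -9.86  5.3 ] twist -3.5
roller near end 0.5 0.25 px score 0.927
band 0.375 0.0 px score 0.944
deck ref 0.125 0.0 px score 0.995
bottle 0.0 0.0 px score 0.999
motor 0.0 0.0 px score 0.997
```

View pics/f7.png

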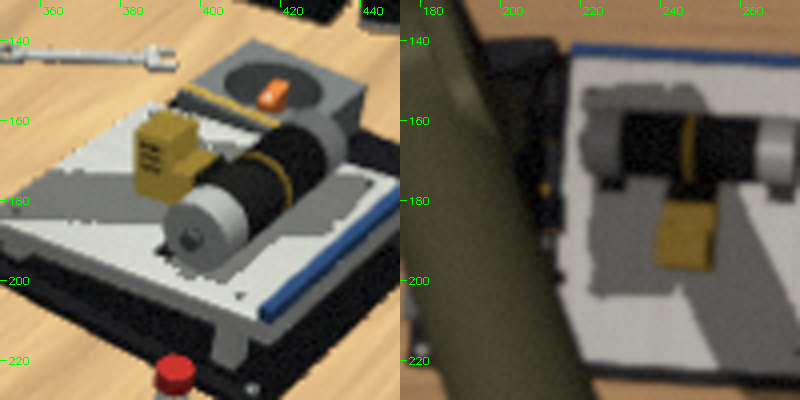

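The last picture shows dark empty slots where the red blades were (at about (226,184) and (268,187)). The knob bar lies crosswise at (418,154), and the chock is centred at (246,190) against the roller, with the arm clear. Signing off.

```bash
python3 -c "
from cell import env;print(env.sign_off())"; python3 reg.py
```

```text
the job is handed in; nothing more can be done
None
the job is handed in; nothing more can be done
```

The job is done and handed in at about 20 s of robot time. The yellow chock (the leftmost of the three) stands on the ramp snug against the roller, and both red blades are down. I let go of the chock before touching the knob, then turned the knob clockwise onto its end stop.

What the last checks showed:
- **Blades:** both slots look empty in the final pictures.
- **Chock:** it sits midway between the slots, within about 1 pixel (3–4 mm). When I slid it up, contact showed as a jump to 6.6 N about 2 mm past the predicted point, which is within the error of my position fit.
- **Knob:** torque at the stop rose to about 0.45 N m. The tool had turned 84° against the nominal 80°, so the grip slipped slightly at the very end.
- **Roller:** compared with the first picture it shows a shift of 0.3–0.6 pixels, at most about 2 mm. Some of that is shadow; the rest may be the chock nudging it uphill. It showed no roll-down after the blades dropped.
- **Motor and bottle:** neither moved (0 pixels). The motor check covered the one nearest the chock; a second, similar-looking motor at the back was never approached.
- **After hand-in:** a repeat roller check was refused because the cell had closed, so the final second is not confirmed by picture.

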